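Index the welding turntable and hold the fourth gusset for tacking

TASK

Turn the welding turntable by its upright handle, anticlockwise seen from above, until the spring plunger drops into the next notch and the bare side of the square post faces the robot. Then take the sloped gusset from the wooden rack (leave the rectangular rib there) and stand it on the base plate between the chalk lines, square to the middle of the bare face, its straight upright edge against the post like the three gussets already tacked on. Press it against the post with a steady 12 N or so (never under 6 or over 20 while the welder tacks it) and finish while still holding and pressing it: do not let go.

Things in the scene. Friction and masses are not known exactly. Their poses are not given: they have to be found in the camera images.
- turntable (a joint): Turntable angle, rad, about the vertical axis through post's origin; grows anticlockwise seen from above. 0 = wanted notch, bare face to the robot; starts at -1.45 to -0.55, stops at -1.95 and +0.30. A spring plunger on the rim snaps into a V notch at 0: within 0.05 rad it centres the released table. Turning takes about 1 N at the handle, leaving the notch about 5 N.
- handle_grip (a point): Middle of the black upright turning handle: a round sleeve 24 mm across, from 34 mm under to 27 mm over this point, on a steel bar (bar top 38 mm under this point) at 140 mm from the table's axis. Grip it from above and lead it round the axis. Its axes turn with the table.
- post: Square steel tube 60 x 60 x 88 mm, welded upright on a 150 x 150 x 10 mm base plate bolted to the turntable (faceplate 240 mm across). Origin: tube axis at the plate's top, 76 mm above the bench; z up. Its -x side (30 mm out) is the bare face; the other three carry tacked gussets. Table indexed, -x points towards the robot within 0.15 rad.
- gusset_grip (a point): Loose steel gusset, 10 mm thick, 65 mm long, 75 mm high, 0.27 kg, standing in a rack slot. This point: mid-thickness, 40 mm above its underside, 20 mm behind its upright pressing edge; grip it here across the thickness. x points to that edge, y across the thickness, z up. Pressed home it lies at (-50, 0, +40) mm in post's frame, axes parallel to the post's.
- gusset: The same gusset: origin mid-thickness in the middle of its 65 mm underside, axes as gusset_grip, which is at (12.5, 0, 40) mm here. Upright pressing edge at x = +32.5; the top is 18 mm wide behind it, then the back edge slopes down to a toe 12 mm high at x = -32.5. The lower inner corner is cut off 10 x 10 mm.
- rib_centre (a point): Centre of the rectangular steel rib, 60 x 75 x 10 mm (x along its 60 mm, y across its thickness, z up). It stands in the rack's other slot and stays there. Which slot holds which plate changes.
- rack: Hardwood rack fixed to the bench, 90 x 116 x 28 mm, origin in the middle of its underside. Two slots 13 mm wide and 20 mm deep run along its x through the whole block, at y = +31 and -31 mm; slot floor 8 mm above the bench, rack top 28 mm.

How it is judged:
By the outcome, as a careful person would: the job done as asked, in the order asked, and still so for the second after the job is handed in, while the arm keeps its last pose, push and grip.
It also fails if it takes over 67 s, if anything falls off the work surface, if the arm or the gripper's body presses on something with over 40 N, if the wrist force passes 120 N, or if a joint passes its speed limit or range.

ROBOT

A 6-joint arm with a two-finger parallel gripper is mounted at the origin on a cart in front of the work surface, level with it; the furniture and walls round the work are solid. World frame = base frame: x ahead of the robot, y to its left, z up, the work surface at z = 0. Lengths are in mm, angles in rad, forces in N, time in s.
With the tool pointing down it reaches from about 350 to 975 mm from the base axis. Payload 7.1 kg.
Tool frame: the origin (TCP) lies on the mounting face of the last link; the fingertips stand 182 mm ahead of it and the grasp point (between the pads) lies 163 mm ahead of it (ctrl.tcp_to_tips is the distance from the TCP to the fingertips, in mm); z points along the fingers, y is the direction in which the jaws open and shut (so a half turn about z gives the same grasp; the last joint's range is limited). The gripper opens to 88 mm and grips with 3 to 60 N. Pads are 20 mm wide; open, the fingers measure 115 mm over their backs; the gripper's body (75 mm by 178 mm) begins 61 mm behind the grasp point.
Start: joints at [1.126, 0.423, 1.63, -0, 1.089, -0.019], TCP at [258.124, 569.191, 404.675] pointing down, gripper open.
Joint ranges: [-3, 3], [-0.9, 2.11], [0.09, 2.58], [-1.31, 4.45], [0.11, 2.69], [-2.54, 2.54]. Speed limits (rad/s): [2.39, 2.39, 3.01, 3.14, 3.14, 3.14].

INTERFACE

Orientations are given as a rotation vector (axis times angle).
In Python, from workcell import ctrl gives the robot as it stands. The module is installed in compiled form; this text tells all that it offers.
- The arm moves only by the tool send_rows, never from a script. Its argument "commands" is a list of rows, each an object with "translation": the shift along the world's x, y, z normalised to -1 to 1, where 1 is 0.1 m, a list of three; "twist": the turn, a rotation vector about the world's x, y, z normalised to -1 to 1, where 1 is 0.5 rad, a list of three. A call has exactly 10 rows; each row is the pose to reach, as a shift and turn from the pose commanded when the call began; what a row does not reach only later rows make up. A row lasts 1/10 s, in which the tool goes at most 50 mm and 8.59 degrees, less where a joint would pass 70% of its speed; a pose out of reach is approached as far as the arm can. A call with a number of a shift or a turn outside -1 to 1 is refused whole. A call with a gripper value outside its range is refused whole. "grip" is the closure, from -1 (fully open) to 1 (shut), set as the call begins (left out, the last holds). The fingers move at their own pace and stop on an object; the grip force is fixed at half the most. Time passes only in rows, so rows that repeat a pose let the fingers close, or fill a call up. It gives the time, the measured TCP pose, the force and the opening at its end, in the units of the state.
- ctrl.get_obs(): the state, without advancing time (a new reading comes with each control period).
- ctrl.get_image(name): name is "scene" or "side" or "wrist"; returns a dict with "img" (420x560x3 uint8, red, green, blue), "intrinsics" (3x3 intrinsics, pixels), "cam_to_world" (4x4, takes a point from camera to world coordinates). Camera axes: x right, y down, z forward; pixel columns grow to the right and rows downward; lengths in mm; the calibration is good to about 2 mm. A picture is of the moment at which its call begins. There is no depth.
- ctrl.close_job(): hands the job in, once; it reports no verdict.
The state is a dict: "t": time; "qpos": joint angles; "qvel": joint speeds; "joint_torque": joint torques, N m; "ee_pos": TCP position; "orientation": TCP orientation; "ft_force": force on the tool from outside, world axes, zero at the start; "moment": the same for the moment, N m; "width": finger opening in mm.
Only numpy, scipy, OpenCV 4.12 (cv2) and the standard library are available. Lean on these libraries where they do the work, as an engineer would, in place of code of your own. Each camera call takes 0.05 s, during which the arm holds its last target. There are 200 camera calls.

## Working session

There is one attempt and no reset: what is moved stays moved. The work goes in short steps, Python scripts to look and compute and a tool call to move; the robot and the scene stay as the last step left them, time stands still between calls to the robot, and variables do not carry over. Pictures are saved under pics/ and viewed, about 8 in all and at most 12, crops included, and the job is handed in when it is done.

Besides the shell and the picture viewer there is one more tool, called after "Call:" by a JSON object that holds its "fn" and its "kwargs". send_rows: Moves the arm, as the interface text tells. Its arguments: {"type":"object","properties":{"commands":{"type":"array","items":{"type":"object","properties":{"translation":{"type":"array","items":{"type":"number"}},"twist":{"type":"array","items":{"type":"number"}}}}},"grip":{"type":"number"}},"required":["commands"]}

```bash
mkdir -p pics
cat > h.py <<'E'
import numpy as np, cv2
from workcell import ctrl
def snap(n,f):
    d=ctrl.get_image(n); cv2.imwrite(f'pics/{f}.png',d['img'][...,::-1]); np.savez(f'pics/{f}.npz',**d); return d
def ray(d,uv):
    K=np.array(d['intrinsics']);T=np.array(d['cam_to_world'])
    r=T[:3,:3]@np.linalg.solve(K,[uv[0],uv[1],1.]); return T[:3,3],r/np.linalg.norm(r)
def onz(d,uv,z):
    o,r=ray(d,uv); return o+r*(z-o[2])/r[2]
def tri(d1,u1,d2,u2):
    o1,r1=ray(d1,u1);o2,r2=ray(d2,u2)
    s=np.linalg.lstsq(np.c_[r1,-r2],o2-o1,rcond=None)[0]
    a=o1+s[0]*r1;b=o2+s[1]*r2; return (a+b)/2,np.linalg.norm(a-b)
def proj(d,p):
    T=np.linalg.inv(np.array(d['cam_to_world']));q=np.array(d['intrinsics'])@(T[:3,:3]@np.array(p,float)+T[:3,3]);return q[:2]/q[2]
E
python3 - <<'E'
from h import *
a=snap('scene','s0');b=snap('side','d0')
cv2.imwrite('pics/both0.png',cv2.resize(a['img'][...,::-1],(800,600)))
for d in(a,b): print(np.round(d['cam_to_world'],3).tolist(),np.round(d['intrinsics'],1).tolist())
print(ctrl.get_obs())
E
```

```text
[[0.591, -0.477, 0.65, 41.217], [-0.807, -0.359, 0.469, -201.512], [0.01, -0.802, -0.597, 616.165], [0.0, 0.0, 0.0, 1.0]] [[433.3, 0.0, 279.7], [0.0, 433.3, 210.0], [0.0, 0.0, 1.0]]
[[0.916, -0.164, 0.366, 250.803], [-0.4, -0.33, 0.855, -522.233], [-0.019, -0.93, -0.368, 394.632], [0.0, 0.0, 0.0, 1.0]] [[416.3, 0.0, 283.6], [0.0, 416.3, 210.3], [0.0, 0.0, 1.0]]
{'t': 0.1, 'qpos': array([ 1.12598439e+00,  4.23763223e-01,  1.63063113e+00, -1.88901475e-05,
        1.08863017e+00, -1.89924135e-02]), 'qvel': array([-3.44423922e-04, -2.39515731e-03, -3.96444267e-03, -1.36528226e-03,
       -4.06150975e-03, -5.07907502e-05]), 'joint_torque': array([ 9.65103027e-04, -5.45611775e+01, -2.74322069e+01,  6.44786353e-02,
        1.86704641e-02,  6.13772755e-06]), 'ee_pos': array([258.02682045, 568.95947907, 403.97311195]), 'orientation': array([-6.63754042e-01, -3.07035256e+00,  2.19478318e-03]), 'ft_force': array([ 0.75363757,  0.12484598, -0.02954717]), 'moment': array([ 0.0133434 , -0.04735333, -0.04630464]), 'width': 87.7188837154831}
```

View pics/both0.png

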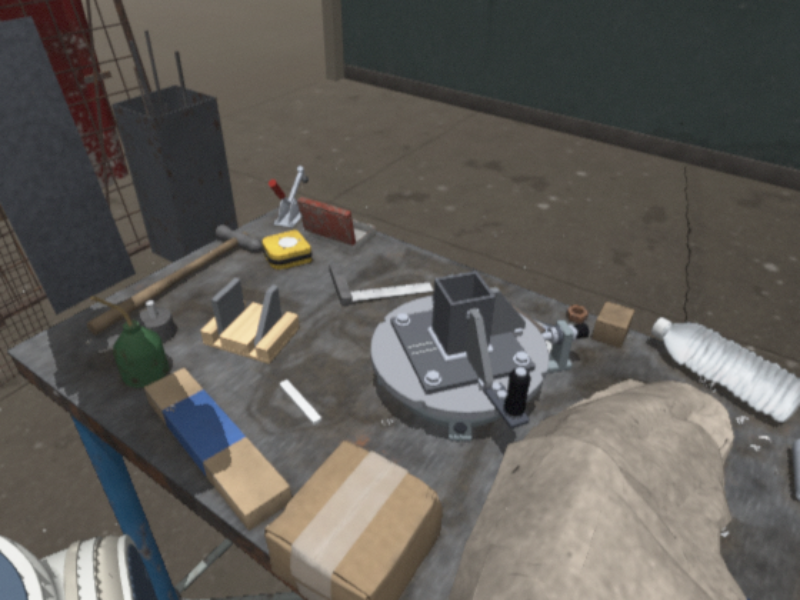

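View pics/d0.png

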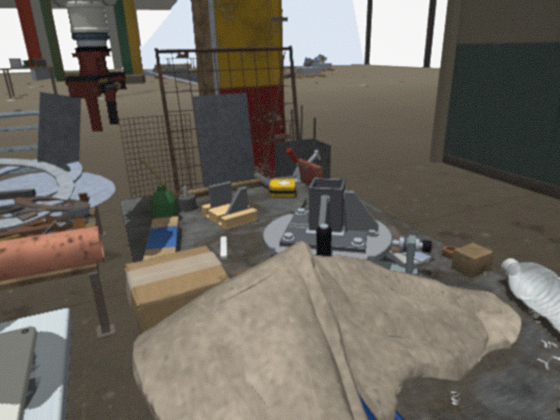

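The scene view (800 px) shows the rack at about (250,330), the post at (463,315), the handle at (517,390) and chalk lines left of the post at (425,345). The side view shows the handle at (323,240) and the rack at (230,210). Next I'll zoom in.

Run:
```python
import cv2,numpy as np
a=cv2.imread('pics/s0.png');b=cv2.imread('pics/d0.png')
def c(i,x,y,w,h,s): return cv2.resize(i[y:y+h,x:x+w],None,fx=s,fy=s,interpolation=cv2.INTER_CUBIC)
# top-left rack scene (135,185,80,75)x5 ; top-right side rack (195,175,80,60)x5 ; bottom scene table 
o=np.zeros((600,800,3),np.uint8)
p=c(a,135,185,80,70,4);o[:280,:320]=p
p=c(b,195,175,80,60,4);o[290:530,:320]=p
p=c(a,250,180,145,140,3.2) if 0 else c(a,250,185,160,130,3);o[:390,320:800]=p
p=c(b,260,170,160,70,3);o[390:600,320:800]=p
cv2.imwrite('pics/c0.png',o)
```

```text
(no output)
```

View pics/c0.png

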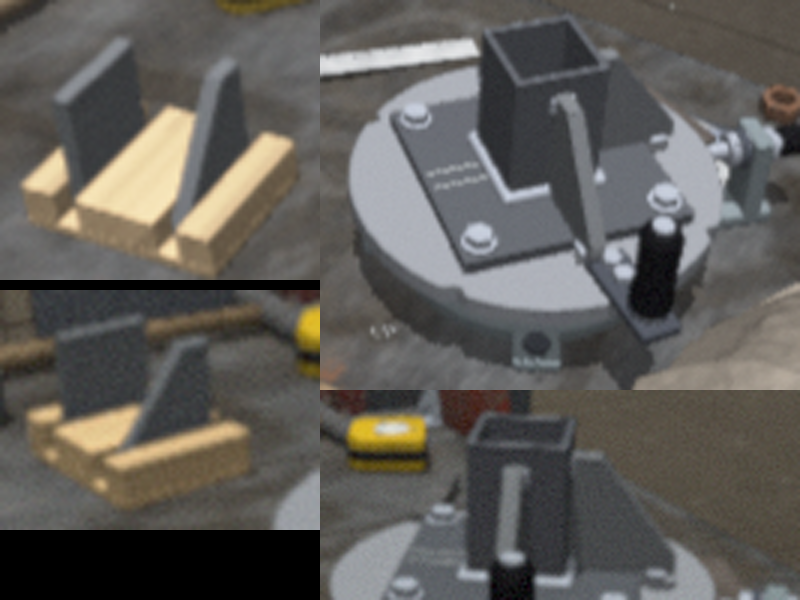

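The crop shows the sloped gusset in the near (right) slot with its upright edge facing away from the robot. The rib is in the left slot, the chalk lines are on the plate left of the post, and the handle is at the lower right.

Run:
```python
from h import *
a=dict(np.load('pics/s0.npz'));b=dict(np.load('pics/d0.npz'))
R=lambda x,y:(135+x/4,185+y/4); P=lambda x,y:(250+(x-320)/3,185+y/3)
S=lambda x,y:(260+(x-320)/3,170+(y-390)/3); Q=lambda x,y:(195+x/4,175+(y-290)/4)
f=lambda p:np.round(p,1)
print('rack top',[f(onz(a,R(*u),28)) for u in[(22,185),(208,243),(296,137),(78,207),(158,243)]])
pt=[onz(a,P(*u),164) for u in[(482,33),(512+4,80),(608,68),(572,18)]]
print('post top',[f(p) for p in pt],f(np.mean(pt,0)),[round(float(np.linalg.norm(pt[i]-pt[(i+1)%4])),1) for i in range(4)])
pb=[onz(b,S(*u),164) for u in[(468,436),(568,446),(578,416),(488,416)]]
print('post top side',[f(p) for p in pb],f(np.mean(pb,0)))
print('handle',tri(a,P(664,222),b,S(512,555)),[f(onz(a,P(664,222),z)) for z in(130,135,140,145)])
print('gusset top far', tri(a,R(232,62),b,Q(197,338)),f(onz(a,R(232,62),83)),f(onz(a,R(218,60),83)))
print('rib tops',[f(onz(a,R(*u),83)) for u in[(58,98),(70,103),(125,38)]])
```

```text
rack top [array([443.3, 452. ,  28. ]), array([469.7, 339.6,  28. ]), array([560.7, 365. ,  28. ]), array([449. , 414.4,  28. ]), array([454.4, 359.9,  28. ])]
post top [array([595.1, 143.6, 164. ]), array([567.2, 101.3, 164. ]), array([609.8,  64.4, 164. ]), array([642.4, 108. , 164. ])] [603.6 104.3 164. ] [50.6, 56.4, 54.5, 59.1]
post top side [array([568.9, 103.1, 164. ]), array([611.5,  60.9, 164. ]), array([646.8, 107.6, 164. ]), array([597.7, 132.7, 164. ])] [606.2 101.1 164. ]
handle (array([534.7196958 , -14.08466334, 140.48307781]), np.float64(0.7915370747350916)) [array([546.2,  -9.9, 130. ]), array([541. , -11.8, 135. ]), array([535.8, -13.8, 140. ]), array([530.6, -15.8, 145. ])]
gusset top far (array([537.99487827, 383.51544402,  82.83103007]), np.float64(1.4743690375933731)) [538.8 383.9  83. ] [535.7 391.1  83. ]
rib tops [array([462.6, 432.1,  83. ]), array([463.4, 423.8,  83. ]), array([520.1, 445.8,  83. ])]
```

Measured positions:
- **Post axis:** about (605,103).
- **Handle:** top at about (535,-14,140), 136 mm from the axis, which fits the given 140.
- **Bare face normal:** about 137°, so the table angle is about -0.75.
- **Rack:** yaw about 14.5°.

All of these agree with the given sizes, so I'll move towards the handle.

Call:
{"fn": "send_rows", "kwargs": {"commands": [{"translation": [0.05,-0.1,0.01],"twist": [0,0,-0.07]},{"translation": [0.1,-0.2,0.02],"twist": [0,0,-0.14]},{"translation": [0.15,-0.3,0.03],"twist": [0,0,-0.21]},{"translation": [0.2,-0.4,0.04],"twist": [0,0,-0.28]},{"translation": [0.25,-0.5,0.05],"twist": [0,0,-0.35]},{"translation": [0.3,-0.6,0.06],"twist": [0,0,-0.42]},{"translation": [0.35,-0.7,0.07],"twist": [0,0,-0.49]},{"translation": [0.4,-0.8,0.08],"twist": [0,0,-0.56]},{"translation": [0.45,-0.9,0.09],"twist": [0,0,-0.63]},{"translation": [0.5,-1,0.1],"twist": [0,0,-0.7]}], "grip": -0.1}}

```text
t: 1.1
ee_pos: [308.5, 468.4, 414.8]
orientation: [1.192, 2.906, 0.0]
ft_force: [-0.2, -0.3, -0.4]
width: 48.2
```

Call:
{"fn": "send_rows", "kwargs": {"commands": [{"translation": [0.05,-0.1,0.01],"twist": [0,0,-0.07]},{"translation": [0.1,-0.2,0.02],"twist": [0,0,-0.14]},{"translation": [0.15,-0.3,0.03],"twist": [0,0,-0.21]},{"translation": [0.2,-0.4,0.04],"twist": [0,0,-0.28]},{"translation": [0.25,-0.5,0.05],"twist": [0,0,-0.35]},{"translation": [0.3,-0.6,0.06],"twist": [0,0,-0.42]},{"translation": [0.35,-0.7,0.07],"twist": [0,0,-0.49]},{"translation": [0.4,-0.8,0.08],"twist": [0,0,-0.56]},{"translation": [0.45,-0.9,0.09],"twist": [0,0,-0.63]},{"translation": [0.5,-1,0.1],"twist": [0,0,-0.7]}]}}

```text
t: 2.1
ee_pos: [358.5, 368.4, 424.8]
orientation: [-1.68, -2.654, -0.0]
ft_force: [1.0, 0.3, 0.6]
width: 47.9
```

Call:
{"fn": "send_rows", "kwargs": {"commands": [{"translation": [0.05,-0.1,0.01],"twist": [0,0,-0.07]},{"translation": [0.1,-0.2,0.02],"twist": [0,0,-0.14]},{"translation": [0.15,-0.3,0.03],"twist": [0,0,-0.21]},{"translation": [0.2,-0.4,0.04],"twist": [0,0,-0.28]},{"translation": [0.25,-0.5,0.05],"twist": [0,0,-0.35]},{"translation": [0.3,-0.6,0.06],"twist": [0,0,-0.42]},{"translation": [0.35,-0.7,0.07],"twist": [0,0,-0.49]},{"translation": [0.4,-0.8,0.08],"twist": [0,0,-0.56]},{"translation": [0.45,-0.9,0.09],"twist": [0,0,-0.63]},{"translation": [0.5,-1,0.1],"twist": [0,0,-0.7]}]}}

```text
t: 3.1
ee_pos: [408.5, 268.3, 434.7]
orientation: [-2.117, -2.321, 0.0]
ft_force: [0.2, -0.4, -0.5]
width: 48.2
```

Call:
{"fn": "send_rows", "kwargs": {"commands": [{"translation": [0.05,-0.1,0.01],"twist": [0,0,-0.07]},{"translation": [0.1,-0.2,0.02],"twist": [0,0,-0.14]},{"translation": [0.15,-0.3,0.03],"twist": [0,0,-0.21]},{"translation": [0.2,-0.4,0.04],"twist": [0,0,-0.28]},{"translation": [0.25,-0.5,0.05],"twist": [0,0,-0.35]},{"translation": [0.3,-0.6,0.06],"twist": [0,0,-0.42]},{"translation": [0.35,-0.7,0.07],"twist": [0,0,-0.49]},{"translation": [0.4,-0.8,0.08],"twist": [0,0,-0.56]},{"translation": [0.45,-0.9,0.09],"twist": [0,0,-0.63]},{"translation": [0.5,-1,0.1],"twist": [0,0,-0.7]}]}}

```text
t: 4.1
ee_pos: [458.5, 168.3, 444.8]
orientation: [-2.489, -1.917, -0.0]
ft_force: [0.8, 0.9, -0.7]
width: 48.2
```

Run:
```python
from h import *
w=snap('wrist','w1'); o=ctrl.get_obs(); print(o['t'],o['ee_pos'],o['orientation'],o['qpos'],o['width']); print(np.round(w['cam_to_world'],3).tolist(),np.round(w['intrinsics'],1).tolist())
```

```text
4.15 [459.07820743 167.53077342 444.93710839] [2.48992267e+00 1.91437375e+00 3.52573843e-04] [ 3.25738919e-01  1.70806340e-01  1.88523942e+00 -7.79944101e-04
  1.08507369e+00  5.85988135e-01] 48.39850382876891
[[0.967, -0.247, -0.065, 475.255], [-0.256, -0.935, -0.245, 235.482], [0.0, 0.253, -0.967, 424.771], [0.0, 0.0, 0.0, 1.0]] [[348.1, 0.0, 282.1], [0.0, 348.1, 208.7], [0.0, 0.0, 1.0]]
```

View pics/w1.png

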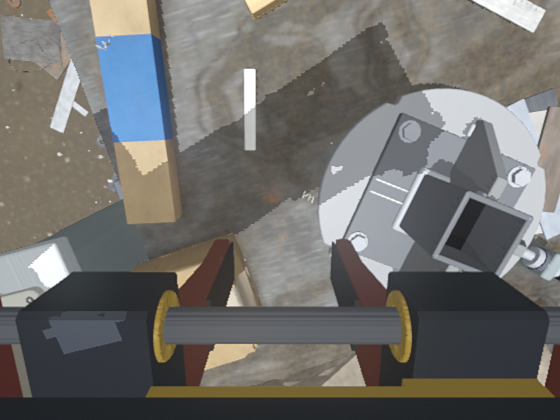

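Wrist view: the bare face and both chalk lines (390,190) are at upper right, with the post top at (465,225). The handle is out of view. I'll move over the handle.

Call:
{"fn": "send_rows", "kwargs": {"commands": [{"translation": [0.04,-0.09,-0.03],"twist": [0,0,-0.03]},{"translation": [0.08,-0.18,-0.06],"twist": [0,0,-0.06]},{"translation": [0.12,-0.27,-0.09],"twist": [0,0,-0.09]},{"translation": [0.16,-0.36,-0.12],"twist": [0,0,-0.12]},{"translation": [0.2,-0.45,-0.15],"twist": [0,0,-0.15]},{"translation": [0.24,-0.54,-0.18],"twist": [0,0,-0.18]},{"translation": [0.28,-0.63,-0.21],"twist": [0,0,-0.21]},{"translation": [0.32,-0.72,-0.24],"twist": [0,0,-0.24]},{"translation": [0.36,-0.82,-0.27],"twist": [0,0,-0.26]},{"translation": [0.38,-0.92,-0.3],"twist": [0,0,-0.28]}]}}

```text
t: 5.15
ee_pos: [496.5, 76.4, 414.4]
orientation: [2.615, 1.741, 0.0]
ft_force: [0.4, -0.8, 0.1]
width: 48.4
```

Call:
{"fn": "send_rows", "kwargs": {"commands": [{"translation": [0.04,-0.09,-0.03],"twist": [0,0,-0.03]},{"translation": [0.08,-0.18,-0.06],"twist": [0,0,-0.06]},{"translation": [0.12,-0.27,-0.09],"twist": [0,0,-0.09]},{"translation": [0.16,-0.36,-0.12],"twist": [0,0,-0.12]},{"translation": [0.2,-0.45,-0.15],"twist": [0,0,-0.15]},{"translation": [0.24,-0.54,-0.18],"twist": [0,0,-0.18]},{"translation": [0.28,-0.63,-0.21],"twist": [0,0,-0.21]},{"translation": [0.32,-0.72,-0.24],"twist": [0,0,-0.24]},{"translation": [0.36,-0.82,-0.27],"twist": [0,0,-0.26]},{"translation": [0.38,-0.91,-0.3],"twist": [0,0,-0.28]}]}}

```text
t: 6.15
ee_pos: [534.5, -14.6, 384.4]
orientation: [2.73, 1.554, 0.0]
ft_force: [0.6, 0.8, -0.2]
width: 48.6
```

Run:
```python
from h import *
w=snap('wrist','w2');s=snap('scene','s2');o=ctrl.get_obs(); print(o['t'],o['ee_pos'],o['orientation'],o['width'])
i=np.hstack([w['img'][:,:,::-1][:, :],s['img'][120:400,200:500,::-1].copy().repeat(1,0) if 0 else cv2.resize(s['img'][120:400,230:510,::-1],(420,420))])
cv2.imwrite('pics/c2.png',cv2.resize(i,(800,int(800*420/980))))
w1=dict(np.load('pics/w1.npz'))
print('chalk',[np.round(onz(w1,u,76),1) for u in[(374,191),(403,205),(382,179),(410,190)]])
print('post',[np.round(onz(w1,u,164),1) for u in[(423,172),(532,213),(497,277)]])
```

```text
6.25 [534.2691731  -14.89432    384.15853957] [-2.73061957e+00 -1.55293823e+00  1.01186413e-03] 48.30841978005384
chalk [array([547.5, 141.3,  76. ]), array([573.7, 119.1,  76. ]), array([557.7, 151.4,  76. ]), array([583.3, 132.9,  76. ])]
post [array([567.8, 170. , 164. ]), array([644.6, 116.5, 164. ]), array([612.7,  69. , 164. ])]
```

View pics/c2.png

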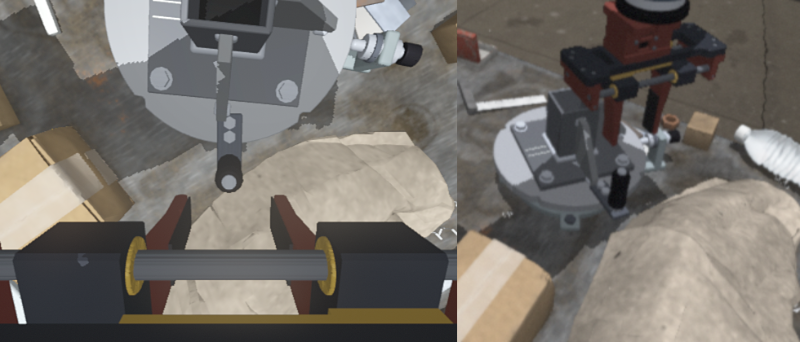

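Wrist view: the handle top is at about (280,224) in full-size pixels, ahead of the jaws, with cloth to the right and below. The scene view shows the gripper above and behind the handle. I'll check the handle position and bound the cloth height.

Run:
```python
from h import *
w=dict(np.load('pics/w2.npz'));s=dict(np.load('pics/s2.npz'));b=dict(np.load('pics/d0.npz'))
print('handle',onz(w,(280.5,224),140), 'tri',tri(w,(280.5,224),s,(364.7,259.5)))
for u in[(250,270),(300,245),(323,255),(360,265),(420,280)]:
    o,r=ray(b,u); print(u,[np.round(o+r*(y-o[1])/r[1]).tolist() for y in(-20,-60,-100,-140)])
w1=dict(np.load('pics/w1.npz'))
# wrist post top corners in w2 (crop scale 1.225)
print([np.round(onz(w,(x*1.225,y*1.225),164),1) for x,y in[(181,34),(266,38)]])
```

```text
handle [532.53769149 -14.01384875 140.        ] tri (array([533.04967649, -14.31146166, 141.24468494]), np.float64(1.3794652065005875))
(250, 270) [[411.0, -20.0, 96.0], [399.0, -60.0, 120.0], [386.0, -100.0, 143.0], [373.0, -140.0, 167.0]]
(300, 245) [[491.0, -20.0, 118.0], [472.0, -60.0, 140.0], [453.0, -100.0, 162.0], [434.0, -140.0, 184.0]]
(323, 255) [[530.0, -20.0, 93.0], [508.0, -60.0, 117.0], [486.0, -100.0, 141.0], [464.0, -140.0, 165.0]]
(360, 265) [[600.0, -20.0, 59.0], [572.0, -60.0, 85.0], [544.0, -100.0, 112.0], [516.0, -140.0, 139.0]]
(420, 280) [[731.0, -20.0, -4.0], [692.0, -60.0, 28.0], [654.0, -100.0, 60.0], [616.0, -140.0, 92.0]]
[array([561.3,  94.8, 164. ]), array([607.5,  64.6, 164. ])]
```

Call:
{"fn": "send_rows", "kwargs": {"commands": [{"translation": [-0.01,0.0,-0.1]},{"translation": [-0.01,0.0,-0.2]},{"translation": [-0.01,0.0,-0.3]},{"translation": [-0.01,0.0,-0.4]},{"translation": [-0.01,0.0,-0.5]},{"translation": [-0.01,0.0,-0.6]},{"translation": [-0.01,0.0,-0.7]},{"translation": [-0.01,0.0,-0.8]},{"translation": [-0.01,0.0,-0.9]},{"translation": [-0.01,0.0,-1.0]}]}}

```text
validation failed for argument at $.co...
```

Call:
{"fn": "send_rows", "kwargs": {"commands": [{"translation": [0,0,-0.05]},{"translation": [0,0,-0.05]},{"translation": [0,0,-0.05]},{"translation": [0,0,-0.05]},{"translation": [0,0,-0.05]},{"translation": [0,0,-0.05]},{"translation": [0,0,-0.05]},{"translation": [0,0,-0.05]},{"translation": [0,0,-0.05]},{"translation": [0,0,-0.05]}], "grip": 1}}

```text
validation failed for argument at $.co...
```

Run:
```python
from h import *
# arc about axis for 10-row calls
c=np.array([604.5,103.]);o=ctrl.get_obs();p=o['ee_pos'][:2];print(p,o['width'],o['ft_force'],o['qpos'],np.linalg.norm(p-c))
r=p-c
for k in range(1,26):
    t=.03*k;q=c+np.array([[np.cos(t),-np.sin(t)],[np.sin(t),np.cos(t)]])@r-p; print(round(t,2),np.round(q/100,3))
```

```text
[534.2691731 -14.89432  ] 48.30841978005384 [ 0.22104624  0.13658937 -0.66538703] [-5.01092467e-02  3.17663632e-01  1.84688287e+00 -1.41724764e-04
  9.77735129e-01  4.86573479e-01] 137.22769303543848
0.03 [ 0.036 -0.021]
0.06 [ 0.072 -0.04 ]
0.09 [ 0.109 -0.058]
0.12 [ 0.146 -0.076]
0.15 [ 0.184 -0.092]
0.18 [ 0.222 -0.107]
0.21 [ 0.261 -0.121]
0.24 [ 0.3   -0.133]
0.27 [ 0.34  -0.145]
0.3 [ 0.38  -0.155]
0.33 [ 0.42  -0.164]
0.36 [ 0.46  -0.172]
0.39 [ 0.501 -0.178]
0.42 [ 0.542 -0.184]
0.45 [ 0.583 -0.188]
0.48 [ 0.624 -0.191]
0.51 [ 0.665 -0.193]
0.54 [ 0.706 -0.193]
0.57 [ 0.747 -0.193]
0.6 [ 0.788 -0.191]
0.63 [ 0.829 -0.187]
0.66 [ 0.87  -0.183]
0.69 [ 0.911 -0.177]
0.72 [ 0.952 -0.17 ]
0.75 [ 0.992 -0.162]
```

Twist is required in every row, so I'll resend with it.

Call:
{"fn": "send_rows", "kwargs": {"commands": [{"translation": [-0.01,0,-0.1],"twist": [0,0,0]},{"translation": [-0.01,0,-0.2],"twist": [0,0,0]},{"translation": [-0.01,0,-0.3],"twist": [0,0,0]},{"translation": [-0.01,0,-0.4],"twist": [0,0,0]},{"translation": [-0.01,0,-0.5],"twist": [0,0,0]},{"translation": [-0.01,0,-0.6],"twist": [0,0,0]},{"translation": [-0.01,0,-0.7],"twist": [0,0,0]},{"translation": [-0.01,0,-0.8],"twist": [0,0,0]},{"translation": [-0.01,0,-0.9],"twist": [0,0,0]},{"translation": [-0.01,0,-1],"twist": [0,0,0]}]}}

```text
t: 7.25
ee_pos: [533.1, -13.8, 283.8]
orientation: [2.73, 1.555, 0.0]
ft_force: [-0.6, 0.5, 0.2]
width: 48.3
```

Call:
{"fn": "send_rows", "kwargs": {"commands": [{"translation": [0,0,-0.05],"twist": [0,0,0]},{"translation": [0,0,-0.05],"twist": [0,0,0]},{"translation": [0,0,-0.05],"twist": [0,0,0]},{"translation": [0,0,-0.05],"twist": [0,0,0]},{"translation": [0,0,-0.05],"twist": [0,0,0]},{"translation": [0,0,-0.05],"twist": [0,0,0]},{"translation": [0,0,-0.05],"twist": [0,0,0]},{"translation": [0,0,-0.05],"twist": [0,0,0]},{"translation": [0,0,-0.05],"twist": [0,0,0]},{"translation": [0,0,-0.05],"twist": [0,0,0]}], "grip": 1}}

```text
t: 8.25
ee_pos: [533.3, -13.9, 279.9]
orientation: [2.729, 1.555, 0.001]
ft_force: [1.2, -0.0, 1.7]
width: 24.2
```

Call:
{"fn": "send_rows", "kwargs": {"commands": [{"translation": [0.036,-0.021,0],"twist": [0,0,0.06]},{"translation": [0.072,-0.04,0],"twist": [0,0,0.12]},{"translation": [0.109,-0.058,0],"twist": [0,0,0.18]},{"translation": [0.146,-0.076,0],"twist": [0,0,0.24]},{"translation": [0.184,-0.092,0],"twist": [0,0,0.3]},{"translation": [0.222,-0.107,0],"twist": [0,0,0.36]},{"translation": [0.261,-0.121,0],"twist": [0,0,0.42]},{"translation": [0.3,-0.133,0],"twist": [0,0,0.48]},{"translation": [0.34,-0.145,0],"twist": [0,0,0.54]},{"translation": [0.38,-0.155,0],"twist": [0,0,0.6]}]}}

```text
t: 9.25
ee_pos: [570.9, -29.5, 279.9]
orientation: [-2.466, -1.946, 0.001]
ft_force: [-2.2, -2.1, 4.0]
width: 23.7
```

Run:
```python
from h import *
w=snap('wrist','w3');s=snap('scene','s3');o=ctrl.get_obs(); print(o['t'],o['ee_pos'],o['ft_force'],o['moment'])
i=np.hstack([w['img'][:,:,::-1],cv2.resize(s['img'][120:400,230:510,::-1],(420,420))])
cv2.imwrite('pics/c3.png',cv2.resize(i,(800,343)))
```

```text
9.35 [571.69807093 -29.73319534 279.95544395] [ 2.53962867 -4.1693338   1.35908715] [-0.66289839 -0.20991243  0.00368513]
```

View pics/c3.png

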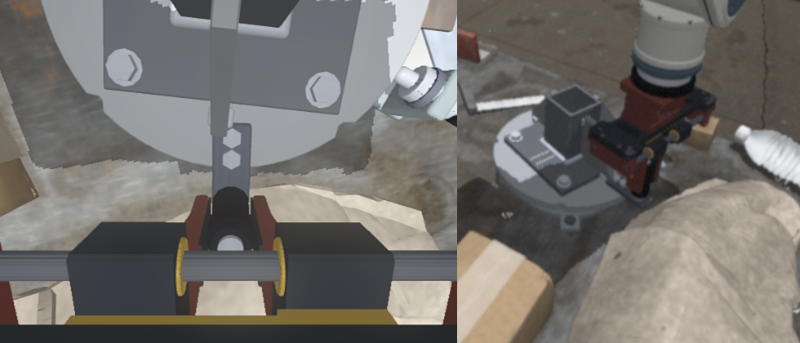

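The handle is held and the table follows: the bar is vertical below the post, and the plunger is at the upper right (410,90). Now I'll compare the plate orientation with the notch and plunger angles.

Run:
```python
from h import *
w=dict(np.load('pics/w3.npz'));w1=dict(np.load('pics/w1.npz'));a=dict(np.load('pics/s0.npz'));w2=dict(np.load('pics/w2.npz'))
c=np.array([604.5,103]);k=1.225
def pol(p): d=p[:2]-c; return np.round([*p[:2],np.hypot(*d),np.degrees(np.arctan2(d[1],d[0]))],1)
P=lambda x,y:(250+(x-320)/3,185+y/3)
print('notch s0',pol(onz(a,P(447,292),66)),'left',pol(onz(a,P(372,128),66)))
print('notch w1',pol(onz(w1,(390,104),66)),pol(onz(w1,(338,170),66)))
print('plunger w1',pol(onz(w1,(530,252),66)),' w2',[pol(onz(w2,(x*k,y*k),z)) for x,y in[(355,50),(352,62)] for z in (66,)],'w3',pol(onz(w,(378*k,108*k),66)),pol(onz(w,(405*k,78*k),66)))
e=[onz(w,(x*k,y*k),76) for x,y in[(104,84),(340,113)]]; d=(e[1]-e[0]);print('edge w3',e,np.degrees(np.arctan2(d[1],d[0])))
for n,u in(('w1',[(402,114),(345,238)]),('w1b',[(402,114),(545,168)])):
    e=[onz(w1,x,76) for x in u];d=e[1]-e[0];print(n,np.degrees(np.arctan2(d[1],d[0])),np.linalg.norm(d))
# robust: rim circle? bolts (z~82) diag
```

```text
notch s0 [ 484.    88.9  121.3 -173.3] left [577.5 215.5 115.7 103.5]
notch w1 [581.6 220.8 120.  101. ] [517.8 170.  109.5 142.3]
plunger w1 [702.6  27.3 123.9 -37.7]  w2 [array([696. ,  20.2, 123.4, -42.2]), array([688.8,  11.6, 124.4, -47.3])] w3 [679.8   7.5 121.6 -51.7] [698.8  22.5 124.  -40.5]
edge w3 [array([511.35533329,  63.20075802,  76.        ]), array([651.17493156,  11.58440692,  76.        ])] -20.26232678336678
w1 -126.07527098847949 135.9633264763648
w1b -34.262664778192345 157.23667188002085
```

Run:
```python
import cv2,numpy as np
a=cv2.imread('pics/w2.png')[0:180,120:520];b=cv2.imread('pics/w1.png')[70:320,300:560]
o=np.zeros((600,800,3),np.uint8)
o[:300,:667]=cv2.resize(a,(667,300),interpolation=cv2.INTER_CUBIC);o[300:,:312]=cv2.resize(b,(312,300),interpolation=cv2.INTER_CUBIC)
c=cv2.imread('pics/w3.png')[0:230,60:560];o[300:525,312:800]=cv2.resize(c,(488,225),interpolation=cv2.INTER_CUBIC)
cv2.imwrite('pics/c4.png',o)
```

```text
(no output)
```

View pics/c4.png

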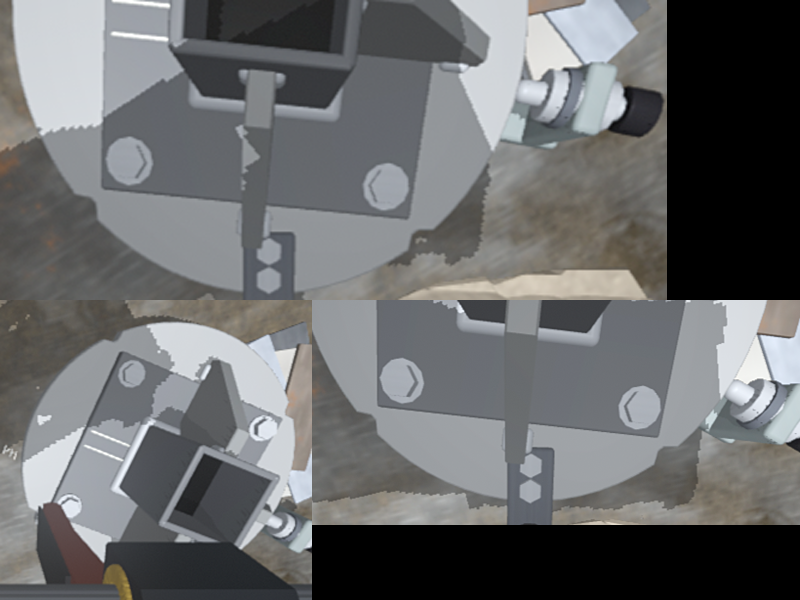

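The crop shows V notches at the rim's corners, the next one at w3 crop (668,450), and the plunger tip at (730,385). I'll work out the angle between them.

Run:
```python
from h import *
w=dict(np.load('pics/w3.npz'));w2=dict(np.load('pics/w2.npz'))
for c in ([604.5,103],[607,104]):
  def pol(p): d=p[:2]-c; return np.round([*p[:2],np.hypot(*d),np.degrees(np.arctan2(d[1],d[0]))],1)
  A=lambda x,y:(120+x*.6,y*.6);B=lambda x,y:(60+(x-312)*1.0246,(y-300)*1.0222)
  print('w2 notchR',pol(onz(w2,A(413,238),66)),'L',pol(onz(w2,A(90,203),66)),'tip',pol(onz(w2,A(520,93),60)),'knob',pol(onz(w2,A(640,112),60)))
  print('w3 notchR',pol(onz(w,B(660,452),66)),'L',pol(onz(w,B(372,420),66)),'tip',pol(onz(w,B(722,390),60)),'body',pol(onz(w,B(765,402),60)))
o,c=ctrl.get_obs(),np.array([604.5,103])
p=o['ee_pos'][:2];r=p-c;r=r*140/np.linalg.norm(r);c=p-r
for t in np.arange(.03,.31,.03):
    q=c+np.array([[np.cos(t),-np.sin(t)],[np.sin(t),np.cos(t)]])@r-p; print(round(t,2),np.round(q/100,3))
```

```text
w2 notchR [620.6  -9.6 113.8 -81.8] L [ 489.9   88.1  115.5 -172.6] tip [698.2  24.6 122.2 -39.9] knob [745.2 -13.4 182.6 -39.6]
w3 notchR [653.5   1.  113.2 -64.4] L [ 500.7   55.6  114.1 -155.5] tip [694.   26.  118.1 -40.7] body [716.9  13.9 143.5 -38.4]
w2 notchR [620.6  -9.6 114.4 -83.2] L [ 489.9   88.1  118.1 -172.3] tip [698.2  24.6 120.9 -41. ] knob [745.2 -13.4 181.3 -40.3]
w3 notchR [653.5   1.  113.  -65.7] L [ 500.7   55.6  116.8 -155.5] tip [694.   26.  116.9 -41.9] body [716.9  13.9 142.2 -39.3]
0.03 [ 0.041 -0.009]
0.06 [ 0.082 -0.018]
0.09 [ 0.124 -0.025]
0.12 [ 0.165 -0.03 ]
0.15 [ 0.207 -0.035]
0.18 [ 0.249 -0.038]
0.21 [ 0.291 -0.04 ]
0.24 [ 0.333 -0.041]
0.27 [ 0.375 -0.04 ]
0.3 [ 0.417 -0.039]
```

About 0.43 rad remains to the notch, so I'll turn another 0.30.

Call:
{"fn": "send_rows", "kwargs": {"commands": [{"translation": [0.041,-0.009,0],"twist": [0,0,0.06]},{"translation": [0.082,-0.018,0],"twist": [0,0,0.12]},{"translation": [0.124,-0.025,0],"twist": [0,0,0.18]},{"translation": [0.165,-0.03,0],"twist": [0,0,0.24]},{"translation": [0.207,-0.035,0],"twist": [0,0,0.3]},{"translation": [0.249,-0.038,0],"twist": [0,0,0.36]},{"translation": [0.291,-0.04,0],"twist": [0,0,0.42]},{"translation": [0.333,-0.041,0],"twist": [0,0,0.48]},{"translation": [0.375,-0.04,0],"twist": [0,0,0.54]},{"translation": [0.417,-0.039,0],"twist": [0,0,0.6]}]}}

```text
t: 10.35
ee_pos: [612.8, -33.7, 280.0]
orientation: [2.147, 2.293, -0.001]
ft_force: [-2.3, -5.5, 4.7]
width: 24.0
```

Run:
```python
from h import *
w=snap('wrist','w4');o=ctrl.get_obs(); print(o['t'],o['ee_pos'],o['ft_force'],o['moment'])
cv2.imwrite('pics/c5.png',cv2.resize(w['img'][0:230,60:560,::-1],(800,368),interpolation=cv2.INTER_CUBIC))
c=np.array([604.5,103]);p=o['ee_pos'][:2];r=p-c;print(np.linalg.norm(r));r=r*140/np.linalg.norm(r);c=p-r
for t in np.arange(.02,.2,.02):
    q=c+np.array([[np.cos(t),-np.sin(t)],[np.sin(t),np.cos(t)]])@r-p; print(round(t,2),np.round(q/100,3))
```

```text
10.4 [613.54957814 -33.66169771 279.97666456] [ 3.08978345 -5.19296348  0.96522806] [-0.79204451 -0.27627379  0.01232585]
136.96099622397608
0.02 [0.028 0.002]
0.04 [0.056 0.005]
0.06 [0.084 0.008]
0.08 [0.111 0.012]
0.1 [0.139 0.016]
0.12 [0.167 0.021]
0.14 [0.194 0.027]
0.16 [0.221 0.033]
0.18 [0.249 0.039]
```

View pics/c5.png

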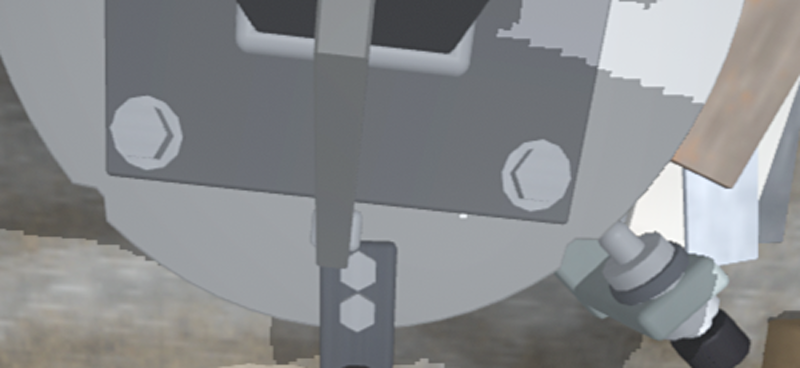

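The left notch is at (103,200) in the crop. The right notch is just short of the plunger tip, about (600,235).

Run:
```python
from h import *
w=dict(np.load('pics/w4.npz'))
C=lambda x,y:(60+x*.625,y*.625)
for c in ([604.5,103],[605,105],[607,104]):
  def pol(p): d=p[:2]-c; return np.round([*p[:2],np.hypot(*d),np.degrees(np.arctan2(d[1],d[0]))],1)
  print('L',pol(onz(w,C(100,200),66)),'tip',pol(onz(w,C(612,232),60)),'knob',pol(onz(w,C(730,345),60)))
e=[onz(w,C(*u),76) for u in[(107,174),(568,222)]];d=e[1]-e[0];print(np.degrees(np.arctan2(d[1],d[0])))
```

```text
L [ 521.3   25.9  113.4 -137.2] tip [699.   26.3 121.7 -39.1] knob [750.4 -12.  185.8 -38.2]
L [ 521.3   25.9  115.2 -136.6] tip [699.   26.3 122.6 -39.9] knob [750.4 -12.  186.7 -38.8]
L [ 521.3   25.9  116.  -137.6] tip [699.   26.3 120.4 -40.2] knob [750.4 -12.  184.5 -39. ]
-2.051770077320029
```

About 0.127 rad remains. I'll turn 0.12 slowly.

Call:
{"fn": "send_rows", "kwargs": {"commands": [{"translation": [0.028,0.002,0],"twist": [0,0,0.04]},{"translation": [0.056,0.005,0],"twist": [0,0,0.08]},{"translation": [0.084,0.008,0],"twist": [0,0,0.12]},{"translation": [0.111,0.012,0],"twist": [0,0,0.16]},{"translation": [0.139,0.016,0],"twist": [0,0,0.2]},{"translation": [0.167,0.021,0],"twist": [0,0,0.24]},{"translation": [0.167,0.021,0],"twist": [0,0,0.24]},{"translation": [0.167,0.021,0],"twist": [0,0,0.24]},{"translation": [0.167,0.021,0],"twist": [0,0,0.24]},{"translation": [0.167,0.021,0],"twist": [0,0,0.24]}]}}

```text
t: 11.4
ee_pos: [629.6, -31.8, 280.0]
orientation: [2.007, 2.415, -0.001]
ft_force: [0.4, -6.9, 2.5]
width: 23.6
```

Run:
```python
from h import *
w=snap('wrist','w5');o=ctrl.get_obs(); print(o['t'],o['ee_pos'],o['ft_force'],o['moment'])
```

```text
11.45 [629.61779309 -31.7510697  279.96851825] [-0.31219764 -4.6905994   2.88080823] [-1.00106365  0.04264897 -0.09471907]
```

Tangential force is near zero. I'll release, let the plunger centre the table, and compare the images.

Call:
{"fn": "send_rows", "kwargs": {"commands": [{"translation": [0,0,0],"twist": [0,0,0]},{"translation": [0,0,0],"twist": [0,0,0]},{"translation": [0,0,0],"twist": [0,0,0]},{"translation": [0,0,0],"twist": [0,0,0]},{"translation": [0,0,0],"twist": [0,0,0]},{"translation": [0,0,0],"twist": [0,0,0]},{"translation": [0,0,0],"twist": [0,0,0]},{"translation": [0,0,0],"twist": [0,0,0]},{"translation": [0,0,0],"twist": [0,0,0]},{"translation": [0,0,0],"twist": [0,0,0]}], "grip": -0.1}}

```text
t: 12.45
ee_pos: [629.5, -31.1, 279.7]
orientation: [-2.007, -2.417, 0.0]
ft_force: [-0.8, -0.8, -0.6]
width: 47.8
```

Run:
```python
from h import *
w=snap('wrist','w6');v=dict(np.load('pics/w5.npz'));o=ctrl.get_obs(); print(o['t'],o['ee_pos'],o['ft_force'],o['width'])
g=[cv2.cvtColor(x['img'],cv2.COLOR_RGB2GRAY)[0:200,60:500] for x in(v,w)]
p0=cv2.goodFeaturesToTrack(g[0],80,.02,8);p1,st,_=cv2.calcOpticalFlowPyrLK(g[0],g[1],p0,None)
m=st.ravel()==1
A=[onz(v,p[0]+[60,0],76)[:2] for p in p0[m]];B=[onz(w,p[0]+[60,0],76)[:2] for p in p1[m]]
A=np.array(A);B=np.array(B);k=(np.hypot(*(A-[605,104.5]).T)<105);M,i=cv2.estimateAffinePartial2D(A[k],B[k],ransacReprojThreshold=.4)
print(k.sum(),i.sum(),np.degrees(np.arctan2(M[1,0],M[0,0])))
cv2.imwrite('pics/c6.png',cv2.resize(w['img'][0:230,60:560,::-1],(800,368),interpolation=cv2.INTER_CUBIC))
```

```text
12.5 [629.53165773 -31.10956312 279.69139625] [ 0.27488979  0.02746318 -0.05666508] 48.5399084531821
53 46 -0.1104812510495978
```

View pics/c6.png

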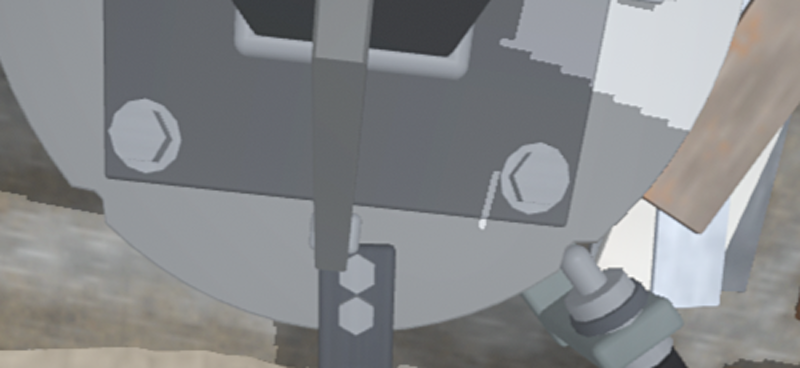

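The plunger tip at (575,248) now sits inside the rim outline. I'll check it numerically.

Run:
```python
from h import *
w=dict(np.load('pics/w6.npz'))
C=lambda x,y:(60+x*.625,y*.625)
for c in ([604.5,103],[605,105]):
  def pol(p): d=p[:2]-c; return np.round([*p[:2],np.hypot(*d),np.degrees(np.arctan2(d[1],d[0]))],1)
  print('L',pol(onz(w,C(100,200),66)),'tip',pol(onz(w,C(575,248),60)),pol(onz(w,C(575,248),66)),'notch right side',pol(onz(w,C(598,240),66)))
e=[onz(w,C(*u),76) for u in[(105,178),(566,226)]];d=e[1]-e[0];print(e,np.degrees(np.arctan2(d[1],d[0])))
```

```text
L [ 531.9   17.5  112.2 -130.3] tip [696.7  31.2 116.9 -37.9] [694.3  31.4 114.9 -38.6] notch right side [701.3  35.5 118.1 -34.9]
L [ 531.9   17.5  114.1 -129.9] tip [696.7  31.2 117.7 -38.8] [694.3  31.4 115.7 -39.5] notch right side [701.3  35.5 118.8 -35.8]
[array([537.29356245,  25.60598367,  76.        ]), array([685.40412292,  37.97330663,  76.        ])] 4.773160018681093
```

The plunger is seated: its tip dropped from r≈121 to 117 mm, and the post yaw is about +4.8°. I'll lift off and go to the rack.

Call:
{"fn": "send_rows", "kwargs": {"commands": [{"translation": [0,0,0.1],"twist": [0,0,0]},{"translation": [0,0,0.2],"twist": [0,0,0]},{"translation": [0,0,0.3],"twist": [0,0,0]},{"translation": [0,0,0.4],"twist": [0,0,0]},{"translation": [0,0,0.5],"twist": [0,0,0]},{"translation": [0,0,0.6],"twist": [0,0,0]},{"translation": [0,0,0.7],"twist": [0,0,0]},{"translation": [0,0,0.8],"twist": [0,0,0]},{"translation": [0,0,0.9],"twist": [0,0,0]},{"translation": [0,0,1],"twist": [0,0,0]}]}}

```text
t: 13.5
ee_pos: [629.5, -31.1, 380.5]
orientation: [-2.007, -2.417, 0.0]
ft_force: [0.6, -0.3, 0.1]
width: 48.4
```

Call:
{"fn": "send_rows", "kwargs": {"commands": [{"translation": [-0.03,0.1,0.02],"twist": [0,0,0.08]},{"translation": [-0.06,0.2,0.04],"twist": [0,0,0.16]},{"translation": [-0.09,0.3,0.06],"twist": [0,0,0.24]},{"translation": [-0.12,0.4,0.08],"twist": [0,0,0.32]},{"translation": [-0.15,0.5,0.1],"twist": [0,0,0.4]},{"translation": [-0.18,0.6,0.12],"twist": [0,0,0.48]},{"translation": [-0.21,0.7,0.14],"twist": [0,0,0.56]},{"translation": [-0.24,0.8,0.16],"twist": [0,0,0.64]},{"translation": [-0.27,0.9,0.18],"twist": [0,0,0.72]},{"translation": [-0.3,1,0.2],"twist": [0,0,0.8]}], "grip": 0.1}}

```text
t: 14.5
ee_pos: [599.3, 69.7, 399.8]
orientation: [-1.482, -2.77, -0.0]
ft_force: [1.2, 0.3, 0.1]
width: 39.4
```

Run:
```python
from h import *
w=snap('wrist','w7a');s=snap('scene','s7')
```

Call:
{"fn": "send_rows", "kwargs": {"commands": [{"translation": [-0.03,0.1,0],"twist": [0,0,0.08]},{"translation": [-0.06,0.2,0],"twist": [0,0,0.16]},{"translation": [-0.09,0.3,0],"twist": [0,0,0.24]},{"translation": [-0.12,0.4,0],"twist": [0,0,0.32]},{"translation": [-0.15,0.5,0],"twist": [0,0,0.4]},{"translation": [-0.18,0.6,0],"twist": [0,0,0.48]},{"translation": [-0.21,0.7,0],"twist": [0,0,0.56]},{"translation": [-0.24,0.8,0],"twist": [0,0,0.64]},{"translation": [-0.27,0.9,0],"twist": [0,0,0.72]},{"translation": [-0.3,1,0],"twist": [0,0,0.8]}]}}

```text
t: 15.6
ee_pos: [569.3, 169.7, 399.7]
orientation: [0.902, 3.009, -0.0]
ft_force: [-0.3, -0.3, 0.3]
width: 39.6
```

Run:
```python
from h import *
w=snap('wrist','w7');o=ctrl.get_obs();print(o['ee_pos'],o['orientation'])
```

```text
[568.92384762 170.79344885 399.67584123] [-8.98377517e-01 -3.01004539e+00 -8.93413720e-04]
```

Call:
{"fn": "send_rows", "kwargs": {"commands": [{"translation": [-0.03,0.1,0],"twist": [0,0,0.08]},{"translation": [-0.06,0.2,0],"twist": [0,0,0.16]},{"translation": [-0.09,0.3,0],"twist": [0,0,0.24]},{"translation": [-0.12,0.4,0],"twist": [0,0,0.32]},{"translation": [-0.15,0.5,0],"twist": [0,0,0.4]},{"translation": [-0.18,0.6,0],"twist": [0,0,0.48]},{"translation": [-0.21,0.7,0],"twist": [0,0,0.56]},{"translation": [-0.24,0.8,0],"twist": [0,0,0.64]},{"translation": [-0.27,0.9,0],"twist": [0,0,0.72]},{"translation": [-0.3,1,0],"twist": [0,0,0.8]}]}}

```text
t: 16.65
ee_pos: [539.3, 269.7, 399.7]
orientation: [0.286, 3.129, -0.0]
ft_force: [0.4, 0.8, -0.1]
width: 39.8
```

Run:
```python
from h import *
w=snap('wrist','w8');v=dict(np.load('pics/w7.npz'));o=ctrl.get_obs();print(o['t'],o['ee_pos'],o['orientation'],o['qpos'])
cv2.imwrite('pics/c8.png',np.vstack([cv2.resize(np.hstack([w['img'],v['img']])[...,::-1],(800,300)),cv2.resize(dict(np.load('pics/w7a.npz'))['img'][...,::-1],(400,300)).repeat(1,0) if 0 else np.hstack([cv2.resize(dict(np.load('pics/w7a.npz'))['img'][...,::-1],(400,300)),cv2.resize(dict(np.load('pics/s7.npz'))['img'][170:320,220:420,::-1],(400,300))])]))
```

```text
16.7 [538.92838536 270.82117364 399.69420234] [-2.82352533e-01 -3.12873641e+00 -1.01414907e-03] [ 4.45796030e-01  3.96895284e-01  1.68399117e+00  7.19002336e-04
  1.06049833e+00 -9.45349199e-01]
```

View pics/c8.png

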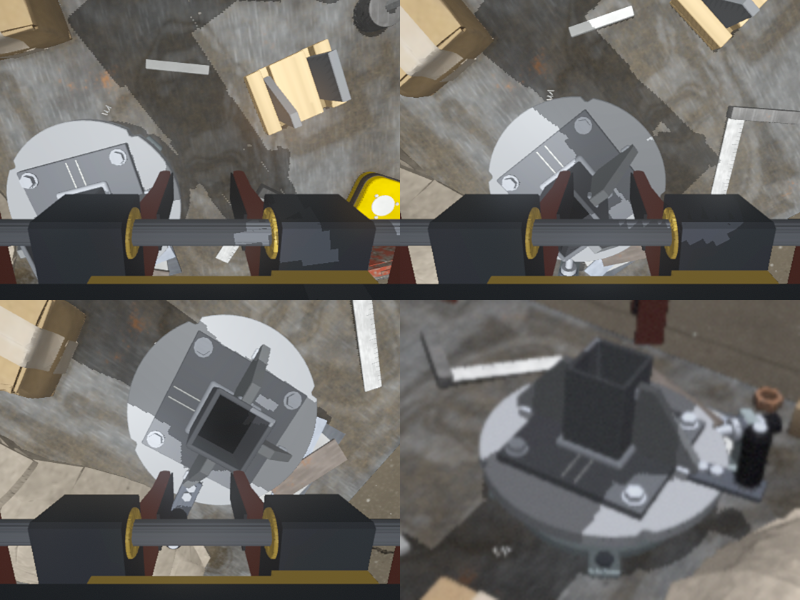

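Ten pictures viewed. Wrist panels: the rack is at the upper right of w8, with the gusset in the slot nearer the turntable. The post, chalk lines and handle are clear in w7a (lower left), and the scene crop shows the bare face and chalk facing the robot. I'll shift over the rack for a closer measurement.

Call:
{"fn": "send_rows", "kwargs": {"commands": [{"translation": [0,0.1,0],"twist": [0,0,0.09]},{"translation": [0,0.2,0],"twist": [0,0,0.18]},{"translation": [0,0.3,0],"twist": [0,0,0.27]},{"translation": [0,0.4,0],"twist": [0,0,0.36]},{"translation": [0,0.5,0],"twist": [0,0,0.45]},{"translation": [0,0.6,0],"twist": [0,0,0.54]},{"translation": [0,0.7,0],"twist": [0,0,0.63]},{"translation": [0,0.8,0],"twist": [0,0,0.72]},{"translation": [0,0.9,0],"twist": [0,0,0.8]},{"translation": [0,1,0],"twist": [0,0,0.87]}]}}

```text
t: 17.7
ee_pos: [539.5, 369.5, 399.6]
orientation: [0.394, -3.117, 0.0]
ft_force: [-0.7, 0.3, 0.2]
width: 39.2
```

Run:
```python
from h import *
w=snap('wrist','w9');o=ctrl.get_obs();print(o['t'],o['ee_pos'],o['orientation'])
u=[proj(w,(505,397,28)),proj(w,(500,362,60))];print(u)
x,y=np.round(u[0]).astype(int);x0=max(0,x-120);y0=max(0,y-110)
i=w['img'][y0:y0+190,x0:x0+240,::-1];print(x0,y0,i.shape)
r=cv2.resize(i,None,fx=2.4,fy=2.4,interpolation=cv2.INTER_CUBIC)
v=dict(np.load('pics/w7a.npz'));j=v['img'][90:270,200:410,::-1];j=cv2.resize(j,None,fx=1.0,fy=1.0)
o=np.zeros((600,800,3),np.uint8);o[:r.shape[0],:r.shape[1]]=r[:600,:800];o[:180,590:800]=j
v=dict(np.load('pics/w8.npz'));j=v['img'][200:280,60:160,::-1];o[200:360,590:790]=cv2.resize(j,None,fx=2,fy=2)
v=dict(np.load('pics/w7.npz'));j=v['img'][170:270,170:270,::-1];o[370:570,590:790]=cv2.resize(j,None,fx=2,fy=2)
cv2.imwrite('pics/c9.png',o)
```

```text
17.75 [539.48735291 370.73461987 399.70600036] [-3.97294913e-01  3.11593635e+00  1.26661662e-03]
[array([316.35546773, 161.7000427 ]), array([284.15886408, 151.08704223])]
196 52 (190, 240, 3)
```

View pics/c9.png

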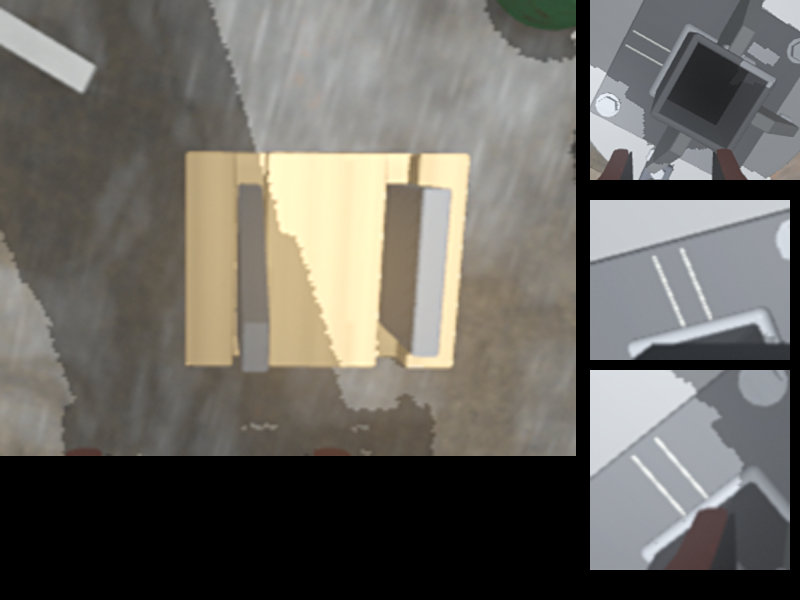

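The last crop shows the rack from above. The gusset's light top face is at (255,322)–(255,371), its toe is at (250,185), and the chalk lines show clearly in the right panels.

Run:
```python
from h import *
w=dict(np.load('pics/w9.npz'));F=lambda x,y:(196+x/2.4,52+y/2.4)
f=lambda p:np.round(p,1)
R=[onz(w,F(*u),28) for u in[(187,152),(470,153),(453,367),(187,366)]]
print('rack',[f(p) for p in R],[round(float(np.linalg.norm(R[i]-R[(i+1)%4])),1) for i in range(4)],f(np.mean(R,0)))
for i,j in((0,3),(1,2)):d=R[j]-R[i];print('yaw x',np.degrees(np.arctan2(d[1],d[0])))
d=R[1]-R[0];print('yaw y-90',np.degrees(np.arctan2(d[1],d[0]))-90)
T=[onz(w,F(*u),83) for u in[(256,322),(255,371)]];t=onz(w,F(251,185),20)
print('top',[f(p) for p in T],np.linalg.norm(T[1]-T[0]),'toe',f(t), 'len',np.linalg.norm((T[1]-t)[:2]))
d=T[1]-t;print('yaw g',np.degrees(np.arctan2(d[1],d[0])))
def chalk(n,a,b):
    v=dict(np.load(f'pics/{n}.npz'));out=[]
    for l in(a,b): out.append([onz(v,u,76)[:2] for u in l])
    out=np.array(out);dd=[l[1]-l[0] for l in out];print(n,f(out.reshape(-1,2)),[round(float(np.degrees(np.arctan2(-q[1],-q[0]))%180),1) for q in dd],'gap pts mid',f(out.mean(0)))
    return v
A=lambda x,y:(200+x-590,90+y);B=lambda x,y:(60+(x-590)/2,200+(y-200)/2);C=lambda x,y:(170+(x-590)/2,170+(y-370)/2)
chalk('w7a',[A(634,31),A(671,51)],[A(626,45),A(663,64)])
chalk('w8',[B(654,257),B(684,325)],[B(682,250),B(711,320)])
chalk('w7',[C(633,457),C(685,514)],[C(657,439),C(707,496)])
v=dict(np.load('pics/w7a.npz'))
p=[onz(v,A(*u),164) for u in[(688,46),(768,92),(735,146),(662,98)]] # inner/outer top corners guess
print('post top',[f(q) for q in p],f(np.mean(p,0)))
o=ctrl.get_obs();print(o['ee_pos'])
```

```text
rack [array([471.8, 344.6,  28. ]), array([443.6, 456.1,  28. ]), array([530.5, 478.2,  28. ]), array([558.8, 366.3,  28. ])] [115.1, 89.7, 115.4, 89.6] [501.2 411.3  28. ]
yaw x 14.041072044568343
yaw x 14.231976481463285
yaw y-90 14.184497859508085
top [array([523.2, 384.4,  83. ]), array([540.9, 388.8,  83. ])] 18.24633233379459 toe [478.1 373.7  20. ] len 64.54102246318458
yaw g 13.594196305451396
w7a [[534.9 107.4]
 [570.2 110.9]
 [535.4  93.7]
 [570.6  97.8]] [5.7, 6.6] gap pts mid [[535.2 100.5]
 [570.4 104.3]]
w8 [[535.6  93.8]
 [570.3  97. ]
 [534.7 107.4]
 [570.1 110.2]] [5.3, 4.5] gap pts mid [[535.1 100.6]
 [570.2 103.6]]
w7 [[535.9  93.5]
 [570.9  97. ]
 [535.1 107.6]
 [569.4 110.6]] [5.7, 5.1] gap pts mid [[535.5 100.5]
 [570.2 103.8]]
post top [array([574.3, 123.9, 164. ]), array([632.1, 128.4, 164. ]), array([636.,  88., 164.]), array([578.8,  88.3, 164. ])] [605.3 107.1 164. ]
[539.48735291 370.73461987 399.70600036]
```

The rack measures 115 x 90, the gusset length 64.5 and its top 18.2, so they match the given sizes. The grip point is (521.6,384.3), and the rack yaw of 14.15° is already matched by the jaws (104.5°). The three chalk readings agree: midline yaw about 5.4°, passing through (570.3,103.9).

Call:
{"fn": "send_rows", "kwargs": {"commands": [{"translation": [-0.04,0.03,-0.09],"twist": [0,0,-0.01]},{"translation": [-0.08,0.06,-0.18],"twist": [0,0,-0.01]},{"translation": [-0.12,0.09,-0.27],"twist": [0,0,-0.01]},{"translation": [-0.16,0.12,-0.36],"twist": [0,0,-0.01]},{"translation": [-0.18,0.154,-0.45],"twist": [0,0,-0.01]},{"translation": [-0.18,0.154,-0.54],"twist": [0,0,-0.01]},{"translation": [-0.18,0.154,-0.63],"twist": [0,0,-0.01]},{"translation": [-0.18,0.154,-0.72],"twist": [0,0,-0.01]},{"translation": [-0.18,0.154,-0.81],"twist": [0,0,-0.01]},{"translation": [-0.18,0.154,-0.9],"twist": [0,0,-0.01]}]}}

```text
t: 18.75
ee_pos: [521.7, 384.2, 308.9]
orientation: [-0.382, 3.118, 0.0]
ft_force: [0.0, -0.7, 0.2]
width: 39.2
```

Call:
{"fn": "send_rows", "kwargs": {"commands": [{"translation": [0,0,-0.12],"twist": [0,0,0]},{"translation": [0,0,-0.24],"twist": [0,0,0]},{"translation": [0,0,-0.36],"twist": [0,0,0]},{"translation": [0,0,-0.48],"twist": [0,0,0]},{"translation": [0,0,-0.6],"twist": [0,0,0]},{"translation": [0,0,-0.7],"twist": [0,0,0]},{"translation": [0,0,-0.8],"twist": [0,0,0]},{"translation": [0,0,-0.88],"twist": [0,0,0]},{"translation": [0,0,-0.93],"twist": [0,0,0]},{"translation": [0,0,-0.947],"twist": [0,0,0]}]}}

```text
t: 19.75
ee_pos: [521.5, 384.2, 214.4]
orientation: [0.383, -3.118, 0.0]
ft_force: [0.4, 1.0, -0.6]
width: 39.3
```

Call:
{"fn": "send_rows", "kwargs": {"commands": [{"translation": [0,0,0],"twist": [0,0,0]},{"translation": [0,0,0],"twist": [0,0,0]},{"translation": [0,0,0],"twist": [0,0,0]},{"translation": [0,0,0],"twist": [0,0,0]},{"translation": [0,0,0],"twist": [0,0,0]},{"translation": [0,0,0],"twist": [0,0,0]},{"translation": [0,0,0],"twist": [0,0,0]},{"translation": [0,0,0],"twist": [0,0,0]},{"translation": [0,0,0],"twist": [0,0,0]},{"translation": [0,0,0],"twist": [0,0,0]}], "grip": 1}}

```text
t: 20.75
ee_pos: [521.7, 384.4, 215.3]
orientation: [-0.383, 3.118, 0.0]
ft_force: [-0.6, -1.0, 6.2]
width: 10.3
```

Run:
```python
from workcell import ctrl
o=ctrl.get_obs();print(o['t'],o['ee_pos'],o['orientation'],o['ft_force'],o['moment'],o['width'])
```

```text
20.75 [521.66115878 384.35538181 215.33064078] [-3.82540071e-01  3.11778463e+00  2.77367830e-04] [-0.61297717 -1.03368933  6.15776131] [-0.11013332  0.08652068 -0.03598685] 10.314669107818084
```

Gripped: width 10.3, about 1 cm of pad overlap to spare. The post axis is about (605.2,107.2) by both chalk and tube top. Now I'll lift and carry it to the stand-off (532.6,100.3).

Call:
{"fn": "send_rows", "kwargs": {"commands": [{"translation": [0,0,0.08],"twist": [0,0,0]},{"translation": [0,0,0.16],"twist": [0,0,0]},{"translation": [0,0,0.25],"twist": [0,0,0]},{"translation": [0,0,0.35],"twist": [0,0,0]},{"translation": [0,0,0.45],"twist": [0,0,0]},{"translation": [0,0,0.56],"twist": [0,0,0]},{"translation": [0,0,0.67],"twist": [0,0,0]},{"translation": [0,0,0.78],"twist": [0,0,0]},{"translation": [0,0,0.89],"twist": [0,0,0]},{"translation": [0,0,1],"twist": [0,0,0]}]}}

```text
t: 21.75
ee_pos: [521.5, 384.3, 316.0]
orientation: [-0.383, 3.118, 0.0]
ft_force: [-0.4, -0.1, -3.7]
width: 10.1
```

Call:
{"fn": "send_rows", "kwargs": {"commands": [{"translation": [0,-0.06,0.03],"twist": [0,0,-0.01]},{"translation": [0.01,-0.14,0.06],"twist": [0,0,-0.02]},{"translation": [0.01,-0.23,0.09],"twist": [0,0,-0.03]},{"translation": [0.02,-0.32,0.12],"twist": [0,0,-0.04]},{"translation": [0.02,-0.42,0.15],"twist": [0,0,-0.05]},{"translation": [0.02,-0.52,0.17],"twist": [0,0,-0.06]},{"translation": [0.03,-0.63,0.18],"twist": [0,0,-0.07]},{"translation": [0.03,-0.74,0.19],"twist": [0,0,-0.08]},{"translation": [0.03,-0.84,0.2],"twist": [0,0,-0.09]},{"translation": [0.03,-0.95,0.2],"twist": [0,0,-0.1]}]}}

```text
t: 22.75
ee_pos: [524.6, 288.4, 335.1]
orientation: [-0.304, 3.127, 0.0]
ft_force: [-0.4, 0.3, -1.8]
width: 10.1
```

Call:
{"fn": "send_rows", "kwargs": {"commands": [{"translation": [0,-0.1,0],"twist": [0,0,-0.01]},{"translation": [0.01,-0.2,0],"twist": [0,0,-0.02]},{"translation": [0.01,-0.3,0],"twist": [0,0,-0.03]},{"translation": [0.02,-0.4,0],"twist": [0,0,-0.04]},{"translation": [0.02,-0.5,0],"twist": [0,0,-0.05]},{"translation": [0.03,-0.6,0],"twist": [0,0,-0.06]},{"translation": [0.03,-0.7,0],"twist": [0,0,-0.07]},{"translation": [0.04,-0.8,0],"twist": [0,0,-0.08]},{"translation": [0.04,-0.88,0],"twist": [0,0,-0.09]},{"translation": [0.04,-0.95,0],"twist": [0,0,-0.1]}]}}

```text
t: 23.75
ee_pos: [528.6, 193.6, 335.0]
orientation: [-0.225, 3.133, 0.0]
ft_force: [-0.7, -0.7, -3.1]
width: 9.8
```

Call:
{"fn": "send_rows", "kwargs": {"commands": [{"translation": [0,-0.1,0],"twist": [0,0,-0.01]},{"translation": [0.01,-0.2,0],"twist": [0,0,-0.02]},{"translation": [0.01,-0.3,0],"twist": [0,0,-0.03]},{"translation": [0.02,-0.4,0],"twist": [0,0,-0.04]},{"translation": [0.02,-0.5,0],"twist": [0,0,-0.05]},{"translation": [0.03,-0.6,0],"twist": [0,0,-0.06]},{"translation": [0.03,-0.7,0],"twist": [0,0,-0.07]},{"translation": [0.04,-0.8,0],"twist": [0,0,-0.08]},{"translation": [0.04,-0.88,0],"twist": [0,0,-0.09]},{"translation": [0.04,-0.94,0],"twist": [0,0,-0.1]}]}}

```text
t: 24.75
ee_pos: [532.5, 99.5, 335.0]
orientation: [0.147, -3.138, 0.0]
ft_force: [0.3, -0.3, -2.7]
width: 10.1
```

Call:
{"fn": "send_rows", "kwargs": {"commands": [{"translation": [0,0,-0.05],"twist": [0,0,0]},{"translation": [0,0,-0.1],"twist": [0,0,0]},{"translation": [0,0,-0.15],"twist": [0,0,0]},{"translation": [0,0,-0.2],"twist": [0,0,0]},{"translation": [0,0,-0.25],"twist": [0,0,0]},{"translation": [0,0,-0.3],"twist": [0,0,0]},{"translation": [0,0,-0.34],"twist": [0,0,0]},{"translation": [0,0,-0.38],"twist": [0,0,0]},{"translation": [0,0,-0.4],"twist": [0,0,0]},{"translation": [0,0,-0.4],"twist": [0,0,0]}]}}

```text
t: 25.75
ee_pos: [532.5, 100.3, 294.7]
orientation: [0.148, -3.138, 0.0]
ft_force: [0.4, 0.5, -2.0]
width: 9.9
```

Run:
```python
from h import *
w=snap('wrist','w10');s=snap('scene','s10');d=snap('side','d10');o=ctrl.get_obs();print(o['t'],o['ee_pos'],o['orientation'],o['ft_force'],o['moment'],o['width'])
# camera fixed relative to tool: show chalk vs gusset
i=np.zeros((600,800,3),np.uint8)
i[:300,:400]=cv2.resize(w['img'][...,::-1],(400,300))
i[:300,400:]=cv2.resize(s['img'][170:320,240:440,::-1],(400,300),interpolation=cv2.INTER_CUBIC)
i[300:,400:]=cv2.resize(d['img'][150:270,240:400,::-1],(400,300),interpolation=cv2.INTER_CUBIC)
i[300:,:400]=cv2.resize(w['img'][140:320,170:410,::-1],(400,300),interpolation=cv2.INTER_CUBIC)
cv2.imwrite('pics/c10.png',i)
```

```text
25.9 [532.64054488 100.28078696 295.16436328] [-1.47838929e-01  3.13771886e+00  3.14319378e-05] [ 0.01789336  0.93053547 -2.8824262 ] [-0.01370563 -0.03977037 -0.02495183] 9.8718198368924
```

Holding at the stand-off with gusset weight -2.7 N and yaw 5.4°. I'll advance to about 3 mm from the face, then lower in small steps.

Call:
{"fn": "send_rows", "kwargs": {"commands": [{"translation": [0.03,0.003,0],"twist": [0,0,0]},{"translation": [0.06,0.006,0],"twist": [0,0,0]},{"translation": [0.09,0.009,0],"twist": [0,0,0]},{"translation": [0.12,0.012,0],"twist": [0,0,0]},{"translation": [0.15,0.014,0],"twist": [0,0,0]},{"translation": [0.17,0.016,0],"twist": [0,0,0]},{"translation": [0.18,0.018,0],"twist": [0,0,0]},{"translation": [0.19,0.018,-0.03],"twist": [0,0,0]},{"translation": [0.19,0.018,-0.06],"twist": [0,0,0]},{"translation": [0.19,0.018,-0.09],"twist": [0,0,0]}]}}

```text
t: 26.9
ee_pos: [551.4, 102.1, 285.6]
orientation: [0.148, -3.138, 0.0]
ft_force: [0.6, -0.2, -2.6]
width: 9.6
```

Call:
{"fn": "send_rows", "kwargs": {"commands": [{"translation": [0,0,-0.005],"twist": [0,0,0]},{"translation": [0,0,-0.005],"twist": [0,0,0]},{"translation": [0,0,-0.01],"twist": [0,0,0]},{"translation": [0,0,-0.01],"twist": [0,0,0]},{"translation": [0,0,-0.015],"twist": [0,0,0]},{"translation": [0,0,-0.015],"twist": [0,0,0]},{"translation": [0,0,-0.02],"twist": [0,0,0]},{"translation": [0,0,-0.02],"twist": [0,0,0]},{"translation": [0,0,-0.02],"twist": [0,0,0]},{"translation": [0,0,-0.02],"twist": [0,0,0]}]}}

```text
t: 27.9
ee_pos: [551.5, 102.1, 284.0]
orientation: [-0.148, 3.138, -0.0]
ft_force: [0.2, -0.1, -3.4]
width: 9.6
```

Call:
{"fn": "send_rows", "kwargs": {"commands": [{"translation": [0,0,-0.005],"twist": [0,0,0]},{"translation": [0,0,-0.005],"twist": [0,0,0]},{"translation": [0,0,-0.008],"twist": [0,0,0]},{"translation": [0,0,-0.008],"twist": [0,0,0]},{"translation": [0,0,-0.01],"twist": [0,0,0]},{"translation": [0,0,-0.01],"twist": [0,0,0]},{"translation": [0,0,-0.01],"twist": [0,0,0]},{"translation": [0,0,-0.01],"twist": [0,0,0]},{"translation": [0,0,-0.01],"twist": [0,0,0]},{"translation": [0,0,-0.01],"twist": [0,0,0]}]}}

```text
t: 28.9
ee_pos: [551.5, 102.1, 283.3]
orientation: [-0.148, 3.138, -0.0]
ft_force: [-3.0, -0.3, 5.1]
width: 10.0
```

Plate contact at TCP z 283.3, as predicted. I'll ease up slightly, then advance to the post.

Call:
{"fn": "send_rows", "kwargs": {"commands": [{"translation": [0,0,0.004],"twist": [0,0,0]},{"translation": [0.005,0,0.004],"twist": [0,0,0]},{"translation": [0.01,0.001,0.004],"twist": [0,0,0]},{"translation": [0.015,0.001,0.004],"twist": [0,0,0]},{"translation": [0.02,0.002,0.004],"twist": [0,0,0]},{"translation": [0.025,0.002,0.004],"twist": [0,0,0]},{"translation": [0.025,0.002,0.004],"twist": [0,0,0]},{"translation": [0.025,0.002,0.004],"twist": [0,0,0]},{"translation": [0.025,0.002,0.004],"twist": [0,0,0]},{"translation": [0.025,0.002,0.004],"twist": [0,0,0]}]}}

```text
t: 29.9
ee_pos: [553.6, 102.3, 283.3]
orientation: [0.148, -3.137, 0.0]
ft_force: [-3.8, -0.0, 6.3]
width: 9.8
```

Call:
{"fn": "send_rows", "kwargs": {"commands": [{"translation": [0,0,0.004],"twist": [0,0,0]},{"translation": [0.005,0,0.004],"twist": [0,0,0]},{"translation": [0.005,0,0.004],"twist": [0,0,0]},{"translation": [0.01,0.001,0.004],"twist": [0,0,0]},{"translation": [0.01,0.001,0.004],"twist": [0,0,0]},{"translation": [0.015,0.001,0.004],"twist": [0,0,0]},{"translation": [0.015,0.001,0.004],"twist": [0,0,0]},{"translation": [0.015,0.001,0.004],"twist": [0,0,0]},{"translation": [0.015,0.001,0.004],"twist": [0,0,0]},{"translation": [0.015,0.001,0.004],"twist": [0,0,0]}]}}

```text
t: 30.9
ee_pos: [555.5, 102.4, 283.8]
orientation: [-0.148, 3.138, 0.0]
ft_force: [-0.1, 0.4, -2.0]
width: 9.5
```

Run:
```python
from h import *
w=snap('wrist','w11');s=snap('scene','s11');d=snap('side','d11')
for k in range(3):
    o=ctrl.get_obs();print(o['t'],o['ee_pos'],o['ft_force'],o['moment'],o['width']);ctrl.get_image('side')
i=np.zeros((600,800,3),np.uint8)
i[:300,:400]=cv2.resize(w['img'][...,::-1],(400,300))
i[:300,400:]=cv2.resize(s['img'][170:320,240:440,::-1],(400,300),interpolation=cv2.INTER_CUBIC)
i[300:,400:]=cv2.resize(d['img'][150:270,240:400,::-1],(400,300),interpolation=cv2.INTER_CUBIC)
i[300:,:400]=cv2.resize(w['img'][140:320,170:410,::-1],(400,300),interpolation=cv2.INTER_CUBIC)
cv2.imwrite('pics/c11.png',i)
```

```text
31.05 [555.52221849 102.4014148  283.79231159] [ 0.07805756 -0.06330168 -1.98600756] [-0.00742087 -0.01954089 -0.00293747] 9.944712820742913
31.1 [555.52844494 102.4120172  283.76941214] [ 0.2277959   0.23751143 -3.08609054] [ 0.04521952 -0.00048897 -0.02573434] 9.555701471985845
31.15 [555.51048077 102.3840214  283.7752145 ] [ 0.00907699  1.43108098 -2.55131012] [ 0.03182653 -0.02835998  0.03374858] 9.923328859568546
```

View pics/c11.png

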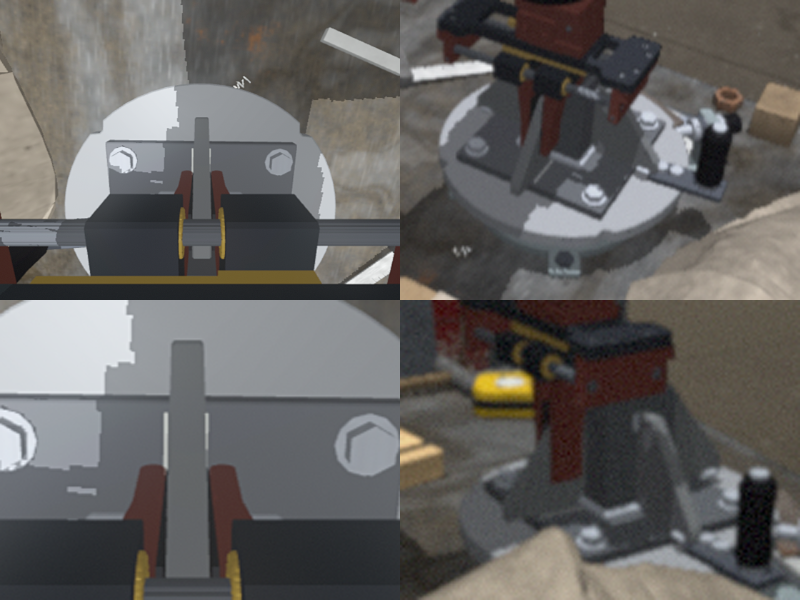

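The gusset sits centred between the chalk lines, with lines visible equally at (166,440) and (207,440). It is square to the plate edge and close to the post, but floating about 0.4 mm (force equals its weight). I'll set it down, then press.

Call:
{"fn": "send_rows", "kwargs": {"commands": [{"translation": [0,0,-0.002],"twist": [0,0,0]},{"translation": [0,0,-0.004],"twist": [0,0,0]},{"translation": [0,0,-0.005],"twist": [0,0,0]},{"translation": [0,0,-0.005],"twist": [0,0,0]},{"translation": [0.003,0,-0.005],"twist": [0,0,0]},{"translation": [0.003,0,-0.005],"twist": [0,0,0]},{"translation": [0.005,0,-0.005],"twist": [0,0,0]},{"translation": [0.005,0,-0.005],"twist": [0,0,0]},{"translation": [0.005,0,-0.005],"twist": [0,0,0]},{"translation": [0.005,0,-0.005],"twist": [0,0,0]}]}}

```text
t: 32.2
ee_pos: [555.8, 102.4, 283.3]
orientation: [0.148, -3.137, 0.0]
ft_force: [-3.0, 0.4, 3.0]
width: 9.8
```

Call:
{"fn": "send_rows", "kwargs": {"commands": [{"translation": [0.003,0,0],"twist": [0,0,0]},{"translation": [0.003,0,0],"twist": [0,0,0]},{"translation": [0.005,0,0],"twist": [0,0,0]},{"translation": [0.005,0,0],"twist": [0,0,0]},{"translation": [0.005,0,0],"twist": [0,0,0]},{"translation": [0.005,0,0],"twist": [0,0,0]},{"translation": [0.005,0,0],"twist": [0,0,0]},{"translation": [0.005,0,0],"twist": [0,0,0]},{"translation": [0.005,0,0],"twist": [0,0,0]},{"translation": [0.005,0,0],"twist": [0,0,0]}]}}

```text
t: 33.2
ee_pos: [556.0, 102.4, 283.3]
orientation: [0.148, -3.137, 0.0]
ft_force: [-6.1, 0.4, 4.6]
width: 9.7
```

Call:
{"fn": "send_rows", "kwargs": {"commands": [{"translation": [0.003,0,0],"twist": [0,0,0]},{"translation": [0.003,0,0],"twist": [0,0,0]},{"translation": [0.006,0,0],"twist": [0,0,0]},{"translation": [0.006,0,0],"twist": [0,0,0]},{"translation": [0.006,0,0],"twist": [0,0,0]},{"translation": [0.006,0,0],"twist": [0,0,0]},{"translation": [0.006,0,0],"twist": [0,0,0]},{"translation": [0.006,0,0],"twist": [0,0,0]},{"translation": [0.006,0,0],"twist": [0,0,0]},{"translation": [0.006,0,0],"twist": [0,0,0]}]}}

```text
t: 34.2
ee_pos: [556.2, 102.4, 283.3]
orientation: [0.148, -3.135, 0.0]
ft_force: [-8.6, 0.3, 6.9]
width: 10.1
```

Run:
```python
from h import *
for k in range(4):
    o=ctrl.get_obs();print(o['t'],np.round(o['ee_pos'],2),np.round(o['ft_force'],2),np.round(o['moment'],2),o['width']);ctrl.get_image('wrist')
```

```text
34.2 [556.21 102.41 283.32] [-8.63  0.33  6.9 ] [ 0.1   1.07 -0.01] 10.12374758485038
34.25 [556.18 102.4  283.31] [-9.14 -0.12  5.97] [ 0.11  1.08 -0.  ] 9.787272975828227
34.3 [556.18 102.42 283.31] [-9.22  0.65  6.96] [ 0.1   1.11 -0.02] 10.10067138500882
34.35 [556.19 102.41 283.31] [-9.2  -0.02  6.73] [0.14 1.09 0.  ] 9.686508748659172
```

Contact with the post is confirmed: 0.6 mm commanded gave 0.2 mm moved and 3 N more. I'll relieve the vertical load a little, trim the 0.003 rad tilt, and bring the push up.

Call:
{"fn": "send_rows", "kwargs": {"commands": [{"translation": [0,0,0.001],"twist": [0,-0.002,0]},{"translation": [0,0,0.002],"twist": [0,-0.004,0]},{"translation": [0,0,0.002],"twist": [0,-0.006,0]},{"translation": [0,0,0.002],"twist": [0,-0.008,0]},{"translation": [0,0,0.002],"twist": [0,-0.008,0]},{"translation": [0,0,0.002],"twist": [0,-0.008,0]},{"translation": [0,0,0.002],"twist": [0,-0.008,0]},{"translation": [0,0,0.002],"twist": [0,-0.008,0]},{"translation": [0,0,0.002],"twist": [0,-0.008,0]},{"translation": [0,0,0.002],"twist": [0,-0.008,0]}]}}

```text
t: 35.4
ee_pos: [555.8, 102.4, 283.3]
orientation: [0.148, -3.138, 0.0]
ft_force: [-9.4, 1.5, 7.7]
width: 10.0
```

Run:
```python
from h import *
from scipy.spatial.transform import Rotation as R
for k in range(3):
    o=ctrl.get_obs();print(o['t'],np.round(o['ee_pos'],2),np.round(o['ft_force'],2),np.round(o['moment'],2),np.round(R.from_rotvec(o['orientation']).as_matrix()[:,2],4));ctrl.get_image('wrist')
```

```text
35.4 [555.82 102.43 283.31] [-9.37  1.53  7.73] [ 0.21  1.55 -0.01] [-2.e-04 -3.e-04 -1.e+00]
35.45 [555.82 102.41 283.31] [-9.24  1.16  8.38] [0.2  1.59 0.04] [-1.e-04 -2.e-04 -1.e+00]
35.5 [555.82 102.42 283.29] [-9.75  0.61  6.92] [ 0.14  1.56 -0.02] [-2.e-04 -3.e-04 -1.e+00]
```

Call:
{"fn": "send_rows", "kwargs": {"commands": [{"translation": [0,0,0.002],"twist": [0,0,0]},{"translation": [0.002,0,0.004],"twist": [0,0,0]},{"translation": [0.004,0,0.004],"twist": [0,0,0]},{"translation": [0.006,0,0.004],"twist": [0,-0.001,0]},{"translation": [0.008,0,0.004],"twist": [0,-0.002,0]},{"translation": [0.008,0,0.004],"twist": [0,-0.002,0]},{"translation": [0.008,0,0.004],"twist": [0,-0.002,0]},{"translation": [0.008,0,0.004],"twist": [0,-0.002,0]},{"translation": [0.008,0,0.004],"twist": [0,-0.002,0]},{"translation": [0.008,0,0.004],"twist": [0,-0.002,0]}]}}

```text
t: 36.55
ee_pos: [556.0, 102.5, 283.3]
orientation: [0.148, -3.137, 0.0]
ft_force: [-11.3, 1.1, 6.5]
width: 9.7
```

Run:
```python
from h import *
from scipy.spatial.transform import Rotation as R
for k in range(5):
    o=ctrl.get_obs();print(o['t'],np.round(o['ee_pos'],2),np.round(o['ft_force'],2),np.round(o['moment'],2),np.round(R.from_rotvec(o['orientation']).as_matrix()[:,2],4));ctrl.get_image('wrist')
```

```text
36.55 [555.98 102.46 283.31] [-11.35   1.13   6.47] [0.26 1.79 0.02] [-1.1e-03 -4.0e-04 -1.0e+00]
36.6 [555.98 102.44 283.3 ] [-12.52   1.12   6.96] [ 0.15  1.69 -0.09] [-1.1e-03 -4.0e-04 -1.0e+00]
36.65 [555.97 102.46 283.32] [-12.15   1.16   5.57] [ 0.26  1.75 -0.06] [-1.1e-03 -4.0e-04 -1.0e+00]
36.7 [555.96 102.46 283.3 ] [-12.7    1.31   6.86] [ 0.25  1.72 -0.03] [-1.1e-03 -4.0e-04 -1.0e+00]
36.75 [555.99 102.45 283.3 ] [-11.87   1.62   6.25] [ 0.25  1.74 -0.  ] [-1.1e-03 -4.0e-04 -1.0e+00]
```

Call:
{"fn": "send_rows", "kwargs": {"commands": [{"translation": [0.002,0,0],"twist": [0,0,0]},{"translation": [0.003,0,0.001],"twist": [0,0,0]},{"translation": [0.003,0,0.002],"twist": [0,0,0]},{"translation": [0.003,0,0.002],"twist": [0,0,0]},{"translation": [0.003,0,0.002],"twist": [0,0,0]},{"translation": [0.003,0,0.002],"twist": [0,0,0]},{"translation": [0.003,0,0.002],"twist": [0,0,0]},{"translation": [0.003,0,0.002],"twist": [0,0,0]},{"translation": [0.003,0,0.002],"twist": [0,0,0]},{"translation": [0.003,0,0.002],"twist": [0,0,0]}]}}

```text
t: 37.8
ee_pos: [556.1, 102.4, 283.3]
orientation: [0.148, -3.136, 0.001]
ft_force: [-12.5, 0.7, 5.8]
width: 10.3
```

Run:
```python
from h import *
F=[]
for k in range(8):
    o=ctrl.get_obs();F.append(o['ft_force']);s=ctrl.get_image('scene')
print(o['t'],np.round(o['ee_pos'],2),o['orientation'],np.round(np.mean(F,0),2),np.round(np.ptp(F,0),2),np.round(o['moment'],2),o['width'])
# table rotation since it was indexed: scene camera is fixed; track features on table, s7 (indexed, free) -> now
a=dict(np.load('pics/s7.npz'))
g=[cv2.cvtColor(x['img'],cv2.COLOR_RGB2GRAY) for x in(a,s)]
m=np.zeros_like(g[0]);m[215:300,255:410]=255
p0=cv2.goodFeaturesToTrack(g[0],120,.01,4,mask=m);p1,st,_=cv2.calcOpticalFlowPyrLK(g[0],g[1],p0,None);k=st.ravel()==1
A=np.array([onz(a,p[0],72)[:2] for p in p0[k]]);B=np.array([onz(a,p[0],72)[:2] for p in p1[k]])
M,i=cv2.estimateAffinePartial2D(A,B,ransacReprojThreshold=.6);print('table turn deg',np.degrees(np.arctan2(M[1,0],M[0,0])),i.sum(),len(A))
```

```text
38.15 [556.08 102.44 283.33] [ 1.47679137e-01 -3.13645211e+00  5.11416605e-04] [-12.53   1.29   5.83] [1.23 1.33 0.69] [0.29 1.72 0.  ] 9.897347923796389
table turn deg -0.003315202467763375 77 120
```

The push is steady at 12.5 N, the gusset is on the plate, and the table hasn't turned since it was indexed. Handing in.

```bash
python3 -c "
from workcell import ctrl
print(ctrl.close_job())"
```

```text
the job is handed in; nothing more can be done
None
```

I turned the table about 0.72 rad anticlockwise by the handle into the notch. The sloped gusset is now standing on the base plate between the chalk lines, and I handed the job in at about 38 s still gripping and pressing it.

- **Indexing:** the plunger tip dropped from about 121 to 117 mm from the table's axis. The table moved only 0.1° when I released the handle, and tracked features show no turn since (0.00°).
- **Placing:** the last picture, taken just before the final set-down and press, showed the gusset centred and square between the lines. The rib was not touched.
- **Pressing:** wrist force towards the post averaged 12.5 N (spread 1.2 N) with 9.9 mm between the jaws, and the gripper within about 0.003 rad of vertical.

**Not checked exactly:** the wrist also shows about 8 N downwards on the plate. Friction there could take up to an estimated 2–3 N of the push, so the force on the post itself is about 10–12.5 N, inside the 6–20 N limits. The gripper ended about 0.7 mm further forward than predicted, within the camera's 2 mm accuracy plus slight give in the arm.

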